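# Switch on and zero the bench scale under an empty bowl

## Task

The empty bowl is already on the soap maker's bench scale: switch the scale on by pushing down the raised far end of its rocker switch, and only then press the long bar key down to zero the scale and let it come up again. Push gently with the fingertips, never harder than 25 N; never press the round or the square key, do not press the bar key before the scale is on, and leave the bowl and everything else on the table where it stands. Nothing is to be picked up; finish with the hand clear.

Things in the scene. Friction and masses are not known exactly. Their poses are not given: they have to be found in the camera images.
- scale: white bench scale, fixed, 280 (x) x 290 (y) mm; origin: centre of its underside, on the table; front -x. Steel pan to the rear, top 45 mm high. The front strip (34 mm high, a flush display behind it) has four black controls on metal surrounds in a row along y, at x = -109, y = -96, -32, 32, 96 mm, in varying order
- rocker_far (a point): push point on the far half of the rocker switch (42 mm along the scale's x, 22 mm along y; the only control with a V-shaped top), on its upper face, 15 mm from its middle towards the pan. Off: near half level, far half sloping up, this point 50 mm above the table; on: far half level, this point 44 mm above the table. It turns with the rocker
- rocker (a joint): tilt of the rocker switch, rad: 0 to 0.06 at the start (off), 0.4 fully on against its stop; counts as on above 0.3. It grows as the far end goes down, stiff (about 2 N at rocker_far), and stays where it is left.
- bar_key_top (a point): middle of the top of the long bar key (the zero key): 16 mm along the scale's x, 40 mm along its y; top 48 mm above the table when up; axes as the scale's
- bar_key (a joint): how far the bar key is down, m: 0 up, 0.006 fully down; counts as pressed beyond 0.004. 6 mm travel on a spring (starts to move at 1.5 N, fully down at 5 N), springs back when released.
- round_key_top (a point): middle of the top of the round key, diameter 24 mm, 48 mm above the table: not to be pressed
- round_key (a joint): how far the round key is down, m. 6 mm travel on a spring (starts to move at 1.5 N, fully down at 5 N), springs back when released.
- square_key_top (a point): middle of the top of the square key, 22 x 22 mm, 48 mm above the table: not to be pressed
- square_key (a joint): how far the square key is down, m. 6 mm travel on a spring (starts to move at 1.5 N, fully down at 5 N), springs back when released.
- bowl: empty steel bowl standing loose on the scale's pan, rim diameter 116 mm, 50 mm high (rim 95 mm above the table); origin: centre of its underside, z up
- dye_bottle: small amber bottle with a white cap standing at the right of the scale's front, diameter 30 mm, 75 mm high; origin: centre of its underside, z up
- scent_bottle: small white bottle with a black cap standing at the left of the scale's front, diameter 34 mm, 85 mm high; origin: centre of its underside, z up
- spatula: flat wooden spatula 220 mm long, up to 42 mm wide and 8 mm thick, lying on the table in front of the scale; origin on its underside, x along it
- jug: clear plastic jug with a handle at the left of the table, 90 mm across without the handle, 105 mm high; origin: centre of its underside, z up
- pot_lid: steel saucepan lid with a knob, lying at the right of the table, diameter 176 mm, 46 mm high; origin: centre of its underside, z up
Not all that is in view belongs to the job. Of the things that look like the jug, the largest one is meant. Leave any purple look-alike of the dye_bottle alone.

How it is judged:
By the outcome, as a careful person would: the job done as asked, in the order asked, and still so for the second after the job is handed in, with the robot touching nothing.
It also fails if it takes over 45 s, if anything falls off the work surface, if the arm or the gripper's body presses on something with over 40 N, if the wrist force passes 120 N, or if a joint passes its speed limit or range.

## Robot

A 6-joint arm with a two-finger parallel gripper is mounted at the origin on the work surface. World frame = base frame: x ahead of the robot, y to its left, z up, the work surface at z = 0. Lengths are in mm, angles in rad, forces in N, time in s.
With the tool pointing down it reaches from about 275 to 825 mm from the base axis. Payload 5.2 kg.
Tool frame: the origin (TCP) lies at the very end of the fingers, on their centre line; the grasp point (between the pads) lies 19 mm behind it; z points along the fingers, y is the line along which they close (so a half turn about z gives the same grasp; the last joint's range is limited). The gripper opens to 93 mm and grips with 3 to 60 N. Pads are 15 mm wide; open, the fingers measure 128 mm over their backs; the gripper's body (75 mm by 188 mm) begins 65 mm behind the grasp point.
Start: joints at [0.987, 0.259, 1.535, -0, 1.348, -0.203], TCP at [204.394, 510.615, 218.653] pointing down, gripper open.
Joint ranges: [-3.14, 3.14], [-0.91, 2.08], [0.19, 2.58], [-1.22, 4.36], [0.22, 2.71], [-3.12, 3.12]. Speed limits (rad/s): [2.57, 2.57, 3.14, 3.14, 3.14, 3.14].

## Interface

Orientations are given as a 3x3 rotation matrix whose columns are the frame's x, y, z axes.
In Python, from station import * gives the robot as it stands. The module is installed in compiled form; this text tells all that it offers.
- The arm moves only by the tool play_rows, never from a script. Its arguments are lists of equal length, an entry for each row: "grip": the opening, from 0 (shut) to 1 (fully open); "xyz": the shift along the tool's x, y, z in m, a list of three; "yaw": the turn about the tool's z in degrees. A call has exactly 8 rows; each row shifts and turns the commanded pose from where the row before left it, along the tool's axes as they then stand; what a row does not reach is not made up. A row lasts 1/8 s, in which the tool goes at most 62.5 mm and 10.7 degrees, less where a joint would pass 70% of its speed; a pose out of reach is approached as far as the arm can. A call is refused whole if a number of a shift passes 0.0625 or a number of a turn 10.7, either way. A call with a gripper value outside its range is refused whole. The fingers move at their own pace and stop on an object; the grip force is fixed at half the most. Time passes only in rows, so rows that do not move let the fingers close, or fill a call up. It gives the time, the measured TCP pose, the force, the opening and the grip force at its end, in the units of the state.
- get_state(): the state, without advancing time (a new reading comes with each control period).
- grab_frame(name): name is "scene" or "top"; returns a dict with "img" (480x640x3 uint8, blue, green, red), "intrinsics" (3x3 intrinsics, pixels), "pose" (4x4, takes a point from camera to world coordinates). Camera axes: x right, y down, z forward; pixel columns grow to the right and rows downward; lengths in mm; the calibration is good to about 2 mm. A picture is of the moment at which its call begins. There is no depth.
- job_done(): hands the job in; it is judged then, once.
The state is a dict: "time_s": time; "qpos": joint angles; "joint_vel": joint speeds; "tau": joint torques, N m; "tool_pos": TCP position; "eef_rot": TCP orientation; "contact_force": force on the tool from outside, world axes, zero at the start; "moment": the same for the moment, N m; "width": opening from 0.0 (shut) to 1.0 (fully open); "finger_force": force on a finger pad.
Only numpy, scipy, OpenCV 4.12 (cv2) and the standard library are available. Lean on these libraries where they do the work, as an engineer would, in place of code of your own. Each camera call takes 0.05 s, during which the arm holds its last target. There are 200 camera calls.

## Working session

There is one attempt and no reset: what is moved stays moved. The work goes in short steps, Python scripts to look and compute and a tool call to move; the robot and the scene stay as the last step left them, time stands still between calls to the robot, and variables do not carry over. Pictures are saved under pics/ and viewed, at most 10 in all, crops included, and the job is handed in when it is done.

Besides the shell and the picture viewer there is one more tool, called after "Request:" by a JSON object that holds its "name" and its "arguments". play_rows: Moves the arm, as the interface text tells. Its arguments: {"type":"object","properties":{"grip":{"type":"array"},"xyz":{"type":"array"},"yaw":{"type":"array"}},"required":["grip","xyz","yaw"]}

```bash
mkdir -p pics; cat > h.py <<'E'
from station import *
import numpy as np, cv2
def ray(f,u,v,z):
    K=np.array(f["intrinsics"]);T=np.array(f["pose"])
    d=T[:3,:3]@np.linalg.solve(K,[u,v,1.]);o=T[:3,3]
    return o+d*(z-o[2])/d[2]
def proj(f,p):
    K=np.array(f["intrinsics"]);T=np.array(f["pose"])
    c=K@(T[:3,:3].T@(np.array(p)-T[:3,3]));return c[:2]/c[2]
E
python3 - <<'E'
from h import *
for n in("scene","top"):
    f=grab_frame(n);cv2.imwrite(f"pics/{n}0.png",f["img"]);print(n,np.round(f["pose"],2).tolist(),np.array(f["intrinsics"]).tolist())
s=get_state();print(s["tool_pos"],np.round(s["eef_rot"],3).tolist(),s["time_s"])
E
```

```text
scene [[0.63, 0.54, -0.56, 1213.69], [0.78, -0.44, 0.45, -490.48], [-0.0, -0.72, -0.7, 899.83], [0.0, 0.0, 0.0, 1.0]] [[518.3942869837201, 0.0, 317.8817288747617], [0.0, 518.3942869837201, 238.4540062907256], [0.0, 0.0, 1.0]]
top [[-0.01, -0.99, 0.13, 338.65], [-1.0, 0.01, 0.01, 59.58], [-0.01, -0.13, -0.99, 1564.71], [0.0, 0.0, 0.0, 1.0]] [[551.8910629189446, 0.0, 319.95559732898516], [0.0, 551.8910629189446, 242.0957324275618], [0.0, 0.0, 1.0]]
[204.09537846 510.1918714  217.8931588 ] [[-0.928, 0.372, -0.001], [0.372, 0.928, -0.001], [0.0, -0.002, -1.0]] 0.1
```

View pics/scene0.png

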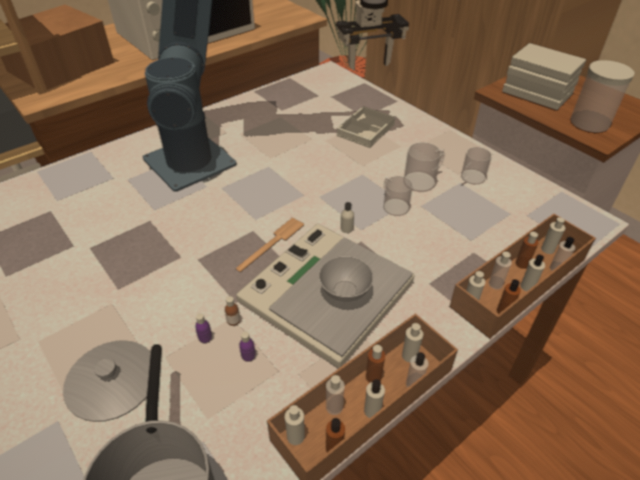

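View pics/top0.png

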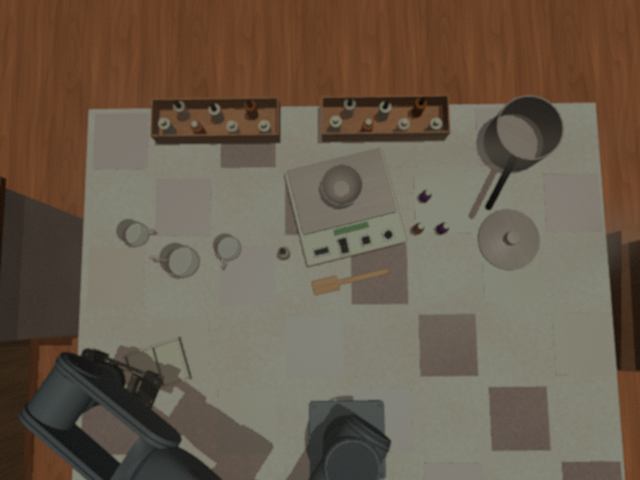

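The scene shows the scale with four candidate controls. In the top view they are at (321,251) wide along y, (343,245) long along x, (366,240) square and (388,234) round. I take the first as the bar and the second as the rocker. Next I'll measure all four and check them in a crop.

```bash
cat > m.py <<'E'
from h import *
R={"top":(300,222,402,266),"scene":(245,222,335,300)}
out=[]
fs={}
for n,(a,b,c,d) in R.items():
    f=fs[n]=grab_frame(n);g=f["img"].max(2)[b:d,a:c]
    big=cv2.resize(f["img"][b:d,a:c],None,fx=7 if n=="top" else 6,fy=7 if n=="top" else 6,interpolation=cv2.INTER_CUBIC)
    out.append(big)
    m=(g<(60)).astype(np.uint8)
    k,l,s,ce=cv2.connectedComponentsWithStats(m)
    for i in range(1,k):
        if s[i,4]>15: print(n,s[i].tolist(),np.round(ce[i]+[a,b],1),"at z48",np.round(ray(f,*(ce[i]+[a,b]),48),1))
w=max(o.shape[1] for o in out)
im=np.vstack([cv2.copyMakeBorder(o,0,0,0,w-o.shape[1],0) for o in out])
s=min(800/im.shape[1],600/im.shape[0]); im=cv2.resize(im,None,fx=s,fy=s)
cv2.imwrite("pics/crop1.png",im)
# pan/scale corners in top view
f=fs["top"]
for p in [(285,172),(381,150),(406,239),(305,265)]: print(p,np.round(ray(f,*p,38),1))
E
python3 m.py
```

```text
top [85, 9, 7, 7, 34] [388.  234.1] at z48 [ 555.1 -121.7   48. ]
top [63, 15, 7, 7, 37] [365.6 239.9] at z48 [539.8 -59.4  48. ]
top [39, 17, 9, 14, 81] [343.3 245. ] at z48 [526.1   2.8  48. ]
top [15, 26, 13, 6, 47] [321.1 250.8] at z48 [510.7  64.3  48. ]
scene [65, 9, 10, 10, 43] [314.6 235.6] at z48 [515.7  62.4  48. ]
scene [45, 25, 16, 8, 69] [297.5 250.7] at z48 [5.303e+02 1.000e-01 4.800e+01]
scene [30, 41, 10, 8, 46] [279.7 266.5] at z48 [544.9 -61.1  48. ]
scene [12, 58, 8, 8, 47] [260.3 283.6] at z48 [ 559.5 -123.3   48. ]
(285, 172) [738.  164.4  38. ]
(381, 150) [ 798.9 -109.4   38. ]
(406, 239) [ 542.3 -172.6   38. ]
(305, 265) [472.7 109.6  38. ]
```

View pics/crop1.png

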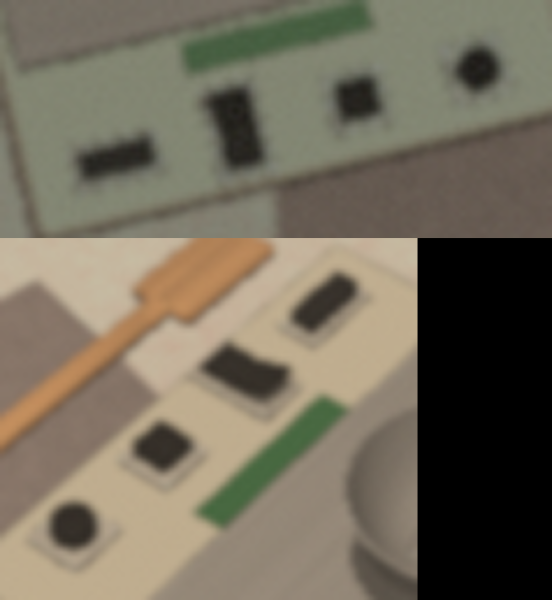

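The crop confirms all four: bar at far left, V-topped rocker second, then square and round. Spacing is 191 mm against 192 expected, the scale's yaw is about 0.234 rad, rocker_far is at about (541.7, 5.4) and the bar at about (512, 64). First move: shut the gripper, turn it to the scale's yaw and start travelling high.

Request:
{"name": "play_rows", "arguments": {"grip": [0, 0, 0, 0, 0, 0, 0, 0], "xyz": [[0, 0, 0], [0, 0, 0], [0, 0, 0], [0, 0, 0], [0, 0, 0], [0, -0.03, 0], [0, -0.05, 0], [0, -0.05, 0]], "yaw": [-8.8, -8.8, -8.8, -8.8, 0, 0, 0, 0]}}

```text
time_s: 1.2
tool_pos: [234.5, 382.9, 218.5]
eef_rot: [[-0.973, -0.229, 0.0], [-0.229, 0.973, -0.0], [0.0, -0.0, -1.0]]
contact_force: [0.6, -0.4, 0.2]
width: 0.191
finger_force: 0.0
```

Request:
{"name": "play_rows", "arguments": {"grip": [0, 0, 0, 0, 0, 0, 0, 0], "xyz": [[-0.026, -0.05, 0], [-0.026, -0.05, 0], [-0.026, -0.05, 0], [-0.026, -0.05, 0], [-0.026, -0.05, 0], [-0.026, -0.05, 0], [-0.026, -0.05, 0], [-0.026, -0.05, 0]], "yaw": [0, 0, 0, 0, 0, 0, 0, 0]}}

```text
time_s: 2.2
tool_pos: [530.4, 41.5, 218.7]
eef_rot: [[-0.974, -0.227, 0.0], [-0.227, 0.974, 0.0], [-0.0, 0.0, -1.0]]
contact_force: [0.5, 0.8, 0.0]
width: 0.008
finger_force: 0.0
```

Request:
{"name": "play_rows", "arguments": {"grip": [0, 0, 0, 0, 0, 0, 0, 0], "xyz": [[-0.004, -0.035, 0], [0, 0, 0.03], [0, 0, 0.04], [0, 0, 0.04], [0, 0, 0.02], [0, 0, 0.01], [0, 0, 0], [0, 0, 0]], "yaw": [0, 0, 0, 0, 0, 0, 0, 0]}}

```text
time_s: 3.2
tool_pos: [542.2, 9.9, 79.7]
eef_rot: [[-0.973, -0.231, 0.002], [-0.231, 0.973, -0.0], [-0.002, -0.001, -1.0]]
contact_force: [0.9, 0.2, -0.0]
width: 0.007
finger_force: 0.0
```

```bash
python3 - <<'E'
from h import *
f=grab_frame("scene");p=f["img"][150:310,220:400]
cv2.imwrite("pics/c2.png",cv2.resize(p,None,fx=3.6,fy=3.6,interpolation=cv2.INTER_CUBIC))
s=get_state();print(s["tool_pos"],s["contact_force"],s["width"],s["time_s"]);print(proj(f,s["tool_pos"]),(proj(f,[541.7,5.4,50])-[220,150])*3.6,(proj(f,s["tool_pos"])-[220,150])*3.6)
E
```

```text
[542.2814581    9.89929776  79.78629661] [ 0.4904861  -0.69287366  0.49597237] 0.00136180948643877 3.25
[303.745911   241.81112211] [296.2444931  366.47023221] [301.48527962 330.52003959]
```

View pics/c2.png

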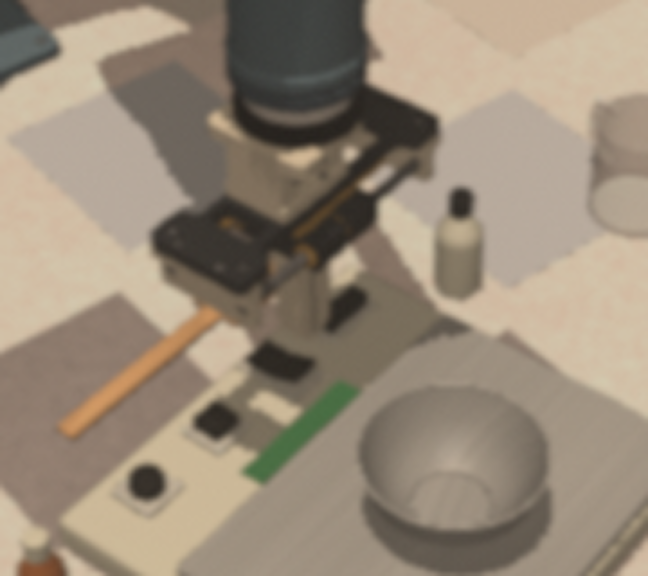

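The crop shows the closed fingertips at about (300,335), directly above the rocker's far half at about (296,366). That is 4.5 mm off in y, so I'll correct it and come down.

Request:
{"name": "play_rows", "arguments": {"grip": [0, 0, 0, 0, 0, 0, 0, 0], "xyz": [[0.001, -0.0045, 0], [0, 0, 0.012], [0, 0, 0.01], [0, 0, 0.002], [0, 0, 0.002], [0, 0, 0.001], [0, 0, 0.001], [0, 0, 0]], "yaw": [0, 0, 0, 0, 0, 0, 0, 0]}}

```text
time_s: 4.25
tool_pos: [541.7, 5.5, 50.9]
eef_rot: [[-0.973, -0.231, 0.001], [-0.231, 0.973, 0.0], [-0.001, -0.0, -1.0]]
contact_force: [0.2, -0.4, 0.6]
width: 0.009
finger_force: 0.5
```

Request:
{"name": "play_rows", "arguments": {"grip": [0, 0, 0, 0, 0, 0, 0, 0], "xyz": [[0, 0, 0.001], [0, 0, 0.001], [0, 0, 0.001], [0, 0, 0.001], [0, 0, 0], [0, 0, 0], [0, 0, 0], [0, 0, 0]], "yaw": [0, 0, 0, 0, 0, 0, 0, 0]}}

```text
time_s: 5.25
tool_pos: [541.3, 5.3, 46.6]
eef_rot: [[-0.973, -0.231, -0.0], [-0.231, 0.973, -0.0], [0.0, -0.0, -1.0]]
contact_force: [-0.4, -0.3, 1.1]
width: 0.005
finger_force: 0.5
```

Request:
{"name": "play_rows", "arguments": {"grip": [0, 0, 0, 0, 0, 0, 0, 0], "xyz": [[0, 0, 0.0005], [0, 0, 0.0005], [0, 0, 0.0005], [0, 0, 0], [0, 0, 0], [0, 0, 0], [0, 0, 0], [0, 0, 0]], "yaw": [0, 0, 0, 0, 0, 0, 0, 0]}}

```text
time_s: 6.25
tool_pos: [541.4, 5.5, 45.1]
eef_rot: [[-0.973, -0.231, -0.0], [-0.231, 0.973, 0.0], [0.0, 0.0, -1.0]]
contact_force: [0.3, -0.3, 0.4]
width: 0.004
finger_force: 0.4
```

Request:
{"name": "play_rows", "arguments": {"grip": [0, 0, 0, 0, 0, 0, 0, 0], "xyz": [[0, 0, 0.0005], [0, 0, 0], [0, 0, 0.0005], [0, 0, 0], [0, 0, 0], [0, 0, 0], [0, 0, 0], [0, 0, 0]], "yaw": [0, 0, 0, 0, 0, 0, 0, 0]}}

```text
time_s: 7.25
tool_pos: [541.5, 5.4, 44.3]
eef_rot: [[-0.973, -0.231, 0.0], [-0.231, 0.973, -0.0], [-0.0, -0.0, -1.0]]
contact_force: [-1.3, -0.6, 4.6]
width: 0.005
finger_force: 2.6
```

Request:
{"name": "play_rows", "arguments": {"grip": [0, 0, 0, 0, 0, 0, 0, 0], "xyz": [[0, 0, 0.0003], [0, 0, 0], [0, 0, 0], [0, 0, 0], [0, 0, 0], [0, 0, 0], [0, 0, 0], [0, 0, 0]], "yaw": [0, 0, 0, 0, 0, 0, 0, 0]}}

```text
time_s: 8.25
tool_pos: [541.5, 5.4, 44.3]
eef_rot: [[-0.973, -0.231, 0.0], [-0.231, 0.973, -0.0], [-0.0, -0.0, -1.0]]
contact_force: [-2.2, 0.1, 8.1]
width: 0.0
finger_force: 3.7
```

The force rose to 8 N with no further motion at 44.3 mm, so the rocker is at its stop. I'll lift, move over the bar and look.

Request:
{"name": "play_rows", "arguments": {"grip": [0, 0, 0, 0, 0, 0, 0, 0], "xyz": [[0, 0, -0.006], [0, 0, -0.024], [0.005, 0.02, 0], [0.005, 0.022, 0], [0.005, 0.022, 0], [0, 0, 0], [0, 0, 0], [0, 0, 0]], "yaw": [0, 0, 0, 0, 0, 0, 0, 0]}}

```text
time_s: 9.25
tool_pos: [512.5, 63.9, 73.8]
eef_rot: [[-0.973, -0.231, 0.0], [-0.231, 0.973, -0.0], [-0.0, -0.0, -1.0]]
contact_force: [-0.1, 0.2, 0.1]
width: 0.006
finger_force: 0.0
```

```bash
python3 - <<'E'
from h import *
f=grab_frame("scene");p=f["img"][200:300,245:345]
cv2.imwrite("pics/c3.png",cv2.resize(p,None,fx=6,fy=6,interpolation=cv2.INTER_CUBIC))
s=get_state();print(s["tool_pos"],s["contact_force"],s["time_s"]);print((proj(f,[512.2,64.2,48])-[245,200])*6,(proj(f,s["tool_pos"])-[245,200])*6)
E
```

```text
[512.43345424  63.76325856  73.81084085] [0.32326695 0.31629883 0.0855399 ] 9.3
[415.72024462 206.65926329] [414.89024467 159.68638679]
```

View pics/c3.png

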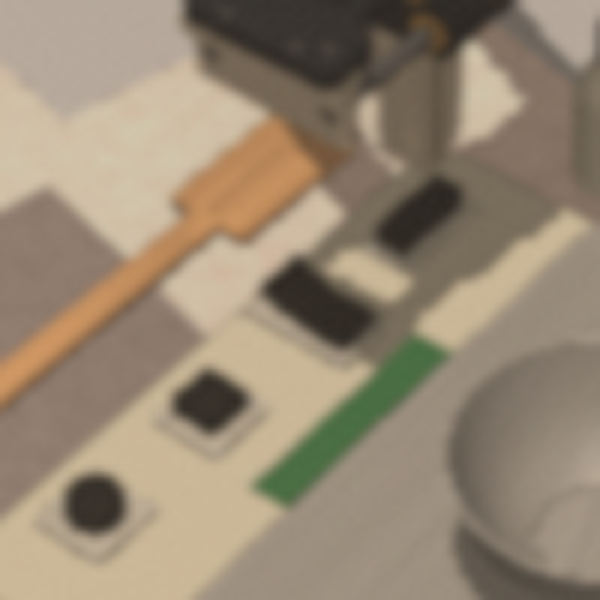

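The rocker (310,305) now has its far half level and its near half raised, so the scale is on. The fingertips are over the bar (418,213). Next I'll press the bar.

Request:
{"name": "play_rows", "arguments": {"grip": [0, 0, 0, 0, 0, 0, 0, 0], "xyz": [[0, 0, 0.012], [0, 0, 0.01], [0, 0, 0.002], [0, 0, 0.002], [0, 0, 0.001], [0, 0, 0.001], [0, 0, 0], [0, 0, 0]], "yaw": [0, 0, 0, 0, 0, 0, 0, 0]}}

```text
time_s: 10.3
tool_pos: [512.0, 64.2, 46.0]
eef_rot: [[-0.973, -0.231, 0.0], [-0.231, 0.973, -0.0], [0.0, -0.0, -1.0]]
contact_force: [-2.6, 0.9, 2.5]
width: 0.006
finger_force: 1.3
```

Request:
{"name": "play_rows", "arguments": {"grip": [0, 0, 0, 0, 0, 0, 0, 0], "xyz": [[0, 0, 0.001], [0, 0, 0.001], [0, 0, 0.0005], [0, 0, 0.0005], [0, 0, 0], [0, 0, 0], [0, 0, 0], [0, 0, 0]], "yaw": [0, 0, 0, 0, 0, 0, 0, 0]}}

```text
time_s: 11.3
tool_pos: [512.1, 64.2, 42.9]
eef_rot: [[-0.973, -0.231, 0.0], [-0.231, 0.973, 0.0], [-0.0, -0.0, -1.0]]
contact_force: [-1.6, -0.9, 4.5]
width: 0.004
finger_force: 2.2
```

Request:
{"name": "play_rows", "arguments": {"grip": [0, 0, 0, 0, 0, 0, 0, 0], "xyz": [[0, 0, 0.0005], [0, 0, 0.0005], [0, 0, 0], [0, 0, 0], [0, 0, 0], [0, 0, 0], [0, 0, 0], [0, 0, 0]], "yaw": [0, 0, 0, 0, 0, 0, 0, 0]}}

```text
time_s: 12.3
tool_pos: [512.1, 64.2, 42.2]
eef_rot: [[-0.973, -0.231, 0.0], [-0.231, 0.973, -0.0], [-0.0, -0.0, -1.0]]
contact_force: [-4.0, -0.6, 8.2]
width: 0.01
finger_force: 4.0
```

Request:
{"name": "play_rows", "arguments": {"grip": [0, 0, 0, 0, 0, 0, 0, 0], "xyz": [[0, 0, -0.003], [0, 0, -0.006], [0, 0, -0.02], [0, 0, -0.04], [0, 0, -0.05], [0, 0, -0.03], [0, 0, 0], [0, 0, 0]], "yaw": [0, 0, 0, 0, 0, 0, 0, 0]}}

```text
time_s: 13.3
tool_pos: [511.5, 64.3, 189.7]
eef_rot: [[-0.973, -0.231, -0.001], [-0.231, 0.973, 0.0], [0.001, 0.001, -1.0]]
contact_force: [0.3, -0.0, 0.9]
width: 0.007
finger_force: 0.0
```

```bash
python3 - <<'E'
from h import *
f=grab_frame("scene")
cv2.imwrite("pics/c4.png",cv2.resize(f["img"][180:380,180:420],None,fx=3,fy=3,interpolation=cv2.INTER_CUBIC))
s=get_state();print(s["tool_pos"],s["contact_force"],s["time_s"])
E
```

```text
[511.13058242  64.29977545 189.2384959 ] [ 0.09634699  0.69114864 -0.19963721] 13.35
```

View pics/c4.png

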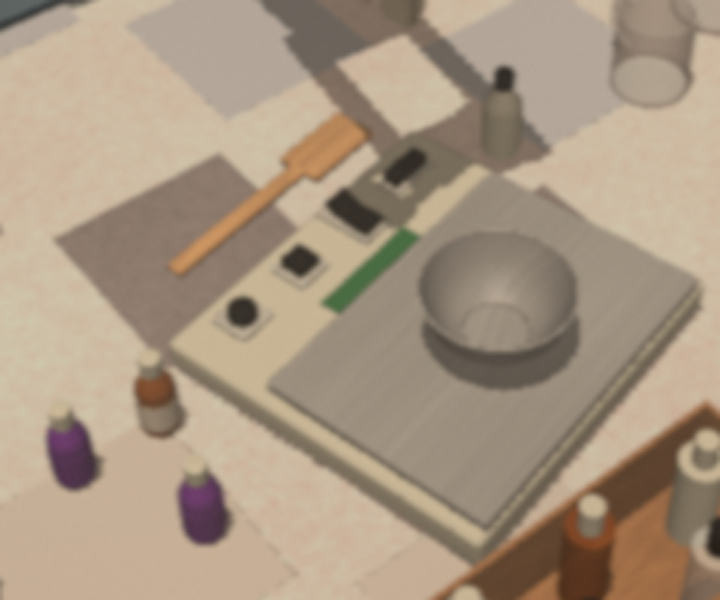

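The rocker (355,212) is on, the bar key (405,166) is back up, the bowl and bottles haven't moved, and the hand is clear above.

```bash
python3 -c "
from station import *
print(job_done())"
```

```text
the job is handed in; nothing more can be done
None
```

The scale was switched on at the rocker first, then the bar key was pressed fully down and released; measured force readings stayed below about 10 N, nothing else was touched, and the job is handed in with the hand clear.

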